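# Draw the ring mandrel out from under the tool box till

## Task

Slide the wooden till of the tool box fully home to the end away from the mandrel's black handle, then take the ring mandrel, which is longer than the gap left open, tilt its handle end up above the box's end wall and draw it out slantwise from under the till without forcing it against the box. Finish while holding the mandrel at rest in the gripper, its whole length a hand's breadth or more above the top edge of the box's walls, with the till left home and everything else on the bench left alone.

Things in the scene. Friction and masses are not known exactly. Their poses are not given: they have to be found in the camera images.
- box: Open wooden tool box fixed to the bench, 210 mm (its x) by 350 mm (its y), walls 10 mm thick, 64 mm high, well floor 5 mm above the bench. Origin: centre of its underside, z up. In the well the mandrel lies level along y, handle towards +y, on two notched rests (at y = +108 and -47 mm; 10 mm thick, 56 mm wide, cheeks 31 mm high, 7 mm play each side). Thin files lie along the side walls.
- till (a joint): Place of the till (shallow tray sliding in the box's top), m: 0 = against the box's +y end wall, over the mandrel's handle; 0.220 = fully home against the -y end wall, over its tip. Slides with about 1.5 N, stays where left, cannot lift out. 186 mm (x) by 110 mm (y), underside 58 mm, rim 84 mm above the bench. Home, it leaves the box open from its y = -55 to +165 mm (220 mm gap).
- till_handle (a point): Centre of the till's dark handle bar, over the till's middle, 107 mm above the bench. The bar lies along the box's x, 112 mm long, 12 mm wide (along y), 18 mm high, with 14 mm of air between it and the till's rim height; an upright at each end. Moves with the till; axes as the box's.
- mandrel_grip (a point): Balance point of the ring mandrel, on its axis, 30 mm above the bench at the start: best place to grip (22 mm thick). A round stick 300 mm long, 0.24 kg: black handle 85 mm long, 20 mm thick towards its own +y; bare aluminium taper 215 mm long from 25 to 11 mm thick towards the tip at -y. At the start its tip reaches some 92 mm under the till's home place; roll about its axis does not matter.
- mandrel_end (a point): Centre of the end face of the mandrel's handle, on its axis, 126 mm from the balance point; about 12 mm from the box's +y end wall at the start.
- mandrel_tip (a point): Centre of the mandrel's thin tip face, on its axis, 174 mm from the balance point (own -y).
- solder_board: Bystander: white soldering board 100 x 150 x 12 mm with a black charcoal block on it, 37 mm high in all; origin under its centre.
- hammer: Bystander: small hammer 220 mm long lying on the bench.
- flux_jar: Bystander: jar 54 mm across and 65 mm high with a blue cap; origin under its centre.
- file_cup: Bystander: blue cup 72 mm across holding files, about 175 mm high in all; origin under its centre.
- bench_brush: Bystander: bench brush 190 mm long lying on the bench.
- sanding_stick: Bystander: flat wooden sanding stick 240 x 24 x 12 mm lying on the bench; origin under its centre.
- bench_block: Bystander: steel bench block 65 mm square on a rubber pad 80 mm square, 34 mm high in all; origin under its centre.

How it is judged:
By the outcome, as a careful person would: the job done as asked, in the order asked, and still so for the second after the job is handed in, while the arm keeps its last pose, push and grip.
It also fails if it takes over 51 s, if anything falls off the work surface, if the arm or the gripper's body presses on something with over 40 N, if the wrist force passes 120 N, or if a joint passes its speed limit or range.

## Robot

A 6-joint arm with a two-finger parallel gripper is mounted at the origin on the work surface. World frame = base frame: x ahead of the robot, y to its left, z up, the work surface at z = 0. Lengths are in m, angles in rad, forces in N, time in s.
With the tool pointing down it reaches from about 0.425 to 0.95 m from the base axis. Payload 3.5 kg.
Tool frame: the origin (TCP) lies on the centre line of the jaws, within the pads' length; the fingertips stand 17 mm ahead of it and the grasp point (between the pads) lies 2 mm behind it; z points along the fingers, y is the line along which they close (so a half turn about z gives the same grasp; the last joint's range is limited). The gripper opens to 85 mm and grips with 20 to 120 N. Pads are 22 mm wide; open, the fingers measure 114 mm over their backs; the gripper's body (76 mm by 85 mm) begins 54 mm behind the grasp point. The pads swing forward as they close: fully open they stand 13 mm farther back than shut.
Start: joints at [-1.475, 0.286, 1.577, -0, 1.279, -0.15], TCP at [0.164, -0.655, 0.248] pointing down, gripper open.
Joint ranges: [-2.77, 2.77], [-0.9, 2.22], [0.21, 2.48], [-1.53, 4.67], [0.24, 2.81], [-2.84, 2.84]. Speed limits (rad/s): [2.79, 2.79, 3.14, 3.14, 3.14, 3.14].

## Interface

Orientations are given as a unit quaternion [x, y, z, w].
In Python, from plant import ctrl gives the robot as it stands. The module is installed in compiled form; this text tells all that it offers.
- The arm moves only by the tool drive_tool, never from a script. Its argument "moves" is a list of rows, each a list of 3 entries, a list of its own where there are three numbers: the turn, a rotation vector about the tool's x, y, z in rad, then the shift along the tool's x, y, z in m, then the finger opening in m, from 0 to 0.0854. A call has 1 to 5 rows; each row shifts and turns the commanded pose from where the row before left it, along the tool's axes as they then stand; what a row does not reach is not made up. A row lasts 1/8 s, in which the tool goes at most 62.5 mm and 10.7 degrees, less where a joint would pass 70% of its speed; a pose out of reach is approached as far as the arm can. A call with a gripper value outside its range is refused whole. The fingers move at their own pace and stop on an object; "grip_force" is the grip in N (left out, the last holds). Time passes only in rows, so rows that do not move let the fingers close. It gives the time, the measured TCP pose, the force, the opening and the grip force at its end, in the units of the state.
- ctrl.get_state(): the state, without advancing time (a new reading comes with each control period).
- ctrl.read_camera(name): name is "side" or "top"; returns a dict with "image" (420x560x3 uint8, red, green, blue), "fx", "fy", "cx", "cy" (pixels), "R" (3x3) and "t" (3): a world point X has camera coordinates R X + t. Camera axes: x right, y down, z forward; pixel columns grow to the right and rows downward; lengths in m; the calibration is good to about 2 mm. A picture is of the moment at which its call begins. There is no depth.
- ctrl.sign_off(): hands the job in; it is judged then, once.
The state is a dict: "time": time; "qpos": joint angles; "dq": joint speeds; "joint_efforts": joint torques, N m; "eef_pos": TCP position; "tcp_rot": TCP orientation; "contact_force": force on the tool from outside, world axes, zero at the start; "wrist_torque": the same for the moment, N m; "opening": opening from 0.0 (shut) to 1.0 (fully open); "finger_force": force on a finger pad.
Only numpy, scipy, OpenCV 4.12 (cv2) and the standard library are available. Lean on these libraries where they do the work, as an engineer would, in place of code of your own. Each camera call takes 0.05 s, during which the arm holds its last target. There are 200 camera calls.

## Working session

There is one attempt and no reset: what is moved stays moved. The work goes in short steps, Python scripts to look and compute and a tool call to move; the robot and the scene stay as the last step left them, time stands still between calls to the robot, and variables do not carry over. Pictures are saved under pics/ and viewed, at most 10 in all, crops included, and the job is handed in when it is done.

Besides the shell and the picture viewer there is one more tool, called in YAML: its name, and indented under it one key for each argument. drive_tool: Moves the arm, as the interface text tells. Its arguments: {"type":"object","properties":{"moves":{"type":"array","items":{"type":"array"}},"grip_force":{"type":"number"}},"required":["moves"]}

```bash
mkdir -p pics; python3 - <<'E'
from plant import ctrl
import cv2,pickle
for n in("top","side"):
    c=ctrl.read_camera(n);pickle.dump(c,open(n+".pkl","wb"));cv2.imwrite(f"pics/{n}0.png",c["image"][:,:,::-1]);print(n,c["fx"],c["cx"],c["cy"],c["R"],c["t"])
print(ctrl.get_state())
E
```

```text
top 512.3662030274425 289.72579440206846 210.42381845430526 [[ 0.01628067 -0.99985727  0.00451358]
 [-0.99659045 -0.01659233 -0.08082188]
 [ 0.08088524 -0.00318236 -0.99671834]] [-0.01131171  0.56839211  1.57790018]
side 456.36358841364154 272.82195094169833 216.10885018380657 [[-0.67026422 -0.7417578   0.02326483]
 [-0.42425179  0.35726266 -0.83209003]
 [ 0.60889761 -0.56759031 -0.55415245]] [0.38924318 0.32738475 1.18536551]
{'time': 0.1, 'qpos': array([-1.47502367e+00,  2.87111426e-01,  1.57804279e+00, -2.37985179e-05,
        1.27858268e+00, -1.50000072e-01]), 'dq': array([-0.00061892, -0.00153416, -0.00208214, -0.0012842 ,  0.00098346,
        0.00027993]), 'joint_efforts': array([ 1.87075457e-03, -4.07294261e+01, -2.93697077e+01, -4.55002657e-05,
        3.42008367e-03,  1.34817213e-05]), 'eef_pos': array([ 0.16420088, -0.65414724,  0.24705595]), 'tcp_rot': array([ 9.92457976e-01,  1.22580656e-01,  1.76785663e-05, -1.07203267e-03]), 'contact_force': array([-0.46009386,  0.20560606, -0.02627647]), 'wrist_torque': array([-0.00063338, -0.02790409,  0.01399996]), 'finger_force': 0.0, 'opening': 0.99790219656158}
```

View pics/top0.png

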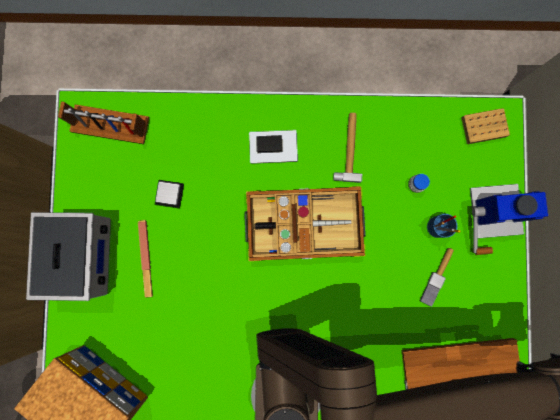

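View pics/side0.png

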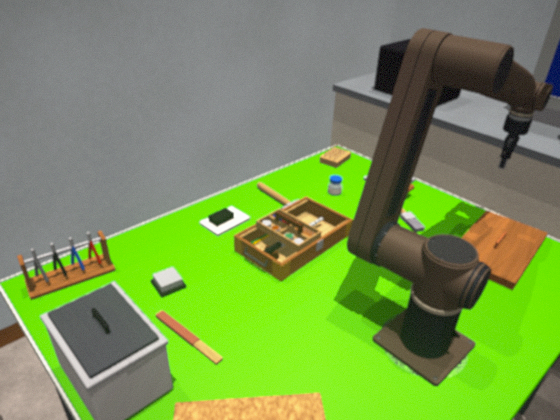

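The top view shows the box at px (247–363, 188–260), with the mandrel's handle on the left (+y world) and the till in the middle. I'll zoom in on both views.

```bash
python3 - <<'E'
import cv2,numpy as np
a=cv2.imread("pics/top0.png")[180:270,240:370];b=cv2.imread("pics/side0.png")[190:285,225:365]
cv2.imwrite("pics/z0.png",np.vstack([cv2.resize(a,(520,300),interpolation=2) if 0 else cv2.resize(a,None,fx=6,fy=6,interpolation=2)]))
cv2.imwrite("pics/z1.png",cv2.resize(b,None,fx=5,fy=5,interpolation=2))
E
```

```text
(no output)
```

View pics/z0.png

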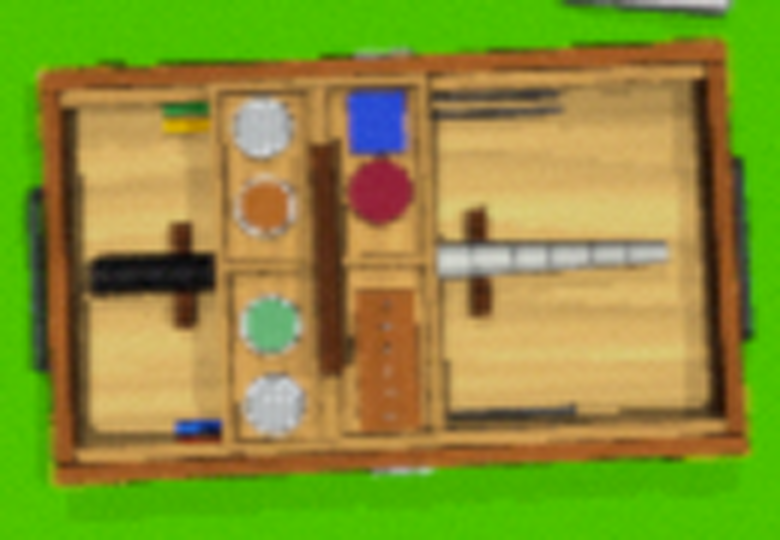

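View pics/z1.png

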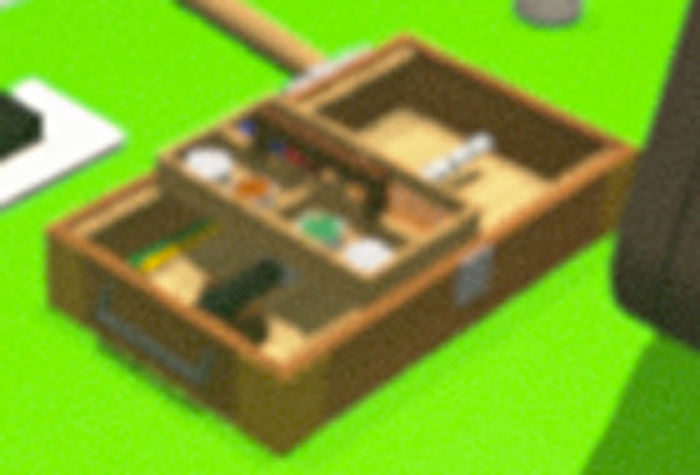

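The top zoom shows box outer corners at (40,72), (725,42), (748,453) and (55,484). The bar runs (325,145)–(330,375), the mandrel end is at (92,273), and the tip at (667,252). Zoom is 6x from (240,180).

```bash
cat > h.py <<'E'
import numpy as np,pickle
def ray(c,uv,z):
    d=np.array([(uv[0]-c["cx"])/c["fx"],(uv[1]-c["cy"])/c["fy"],1]);R=np.array(c["R"]);t=np.array(c["t"])
    o=-R.T@t;d=R.T@d;return o+d*(z-o[2])/d[2]
def proj(c,X):
    p=np.array(c["R"])@np.array(X)+c["t"];return np.array([c["fx"]*p[0]/p[2]+c["cx"],c["fy"]*p[1]/p[2]+c["cy"]])
E
python3 - <<'E'
from h import *
from scipy.optimize import least_squares
T=pickle.load(open("top.pkl","rb"));S=pickle.load(open("side.pkl","rb"))
zt=lambda p:np.array(p)/6-.42+[240,180]
zs=lambda p:np.array(p)/5-.4+[225,190]
loc=np.array([[.105,.175],[.105,-.175],[-.105,-.175],[-.105,.175]])
pix=[zt(p) for p in[(40,72),(725,42),(748,453),(55,484)]]
spix=[(1,zs((407,38))),(2,zs((635,150))),(3,zs((285,372))),(0,zs((50,230)))]
def W(q,l,z):
    c,s=np.cos(q[2]),np.sin(q[2]);return np.array([q[0]+c*l[0]-s*l[1],q[1]+s*l[0]+c*l[1],z])
def f(q,side=1):
    r=[proj(T,W(q,l,.064))-p for l,p in zip(loc,pix)]
    if side: r+=[proj(S,W(q,loc[i],.064))-p for i,p in spix]
    return np.ravel(r)
for sd in(0,1):
    r=least_squares(f,[.55,0,0],args=(sd,));print(r.x,r.fun.round(1))
    q=r.x
c,s=np.cos(q[2]),np.sin(q[2]);Ri=np.array([[c,s],[-s,c]])
for n,p,z in[("bar1",(325,145),.116),("bar2",(330,375),.116),("end",(92,273),.032),("tip",(667,252),.03),("hleft_up",(95,255),.03),("hl_dn",(95,293),.03)]:
    X=ray(T,zt(p),z);print(n,X.round(4),(Ri@(X[:2]-q[:2])).round(4))
E
```

```text
[ 0.52706645 -0.04873045  0.06059252] [-0.2 -0.2  0.1 -0.2  0.1  0.2 -0.1  0.2]
[ 0.52669401 -0.04798675  0.06136281] [-0.4 -0.  -0.2 -0.1 -0.1  0.3 -0.3  0.3 -0.1 -1.8  1.3 -0.9  0.1  1.
 -0.8 -1.2]
bar1 [ 0.5809 -0.0132  0.116 ] [0.0562 0.0314]
bar2 [ 0.4682 -0.0174  0.116 ] [-0.0565  0.0341]
end [0.5204 0.1052 0.032 ] [0.0031 0.1533]
tip [ 0.5363 -0.1921  0.03  ] [ 0.0008 -0.1444]
hleft_up [0.5299 0.104  0.03  ] [0.0125 0.1515]
hl_dn [0.5102 0.1036 0.03  ] [-0.0072  0.1523]
```

Box pose: centre (0.527, −0.048), yaw 0.061. The till bar is at local y≈0.033 and the mandrel's balance point at local y≈0.027. I'll swing round to the bar's +y side and keep the tool yaw turning with the base.

drive_tool:
  moves:
    - [[0,0,-0.093],[0.06,-0.01,-0.008],0.03]
    - [[0,0,-0.093],[0.06,-0.01,-0.008],0.03]
    - [[0,0,-0.093],[0.06,-0.01,-0.008],0.03]
    - [[0,0,-0.093],[0.06,-0.01,-0.008],0.03]
    - [[0,0,-0.093],[0.06,-0.01,-0.008],0.03]
  grip_force: 40

```text
time: 0.72
eef_pos: [0.415, -0.4836, 0.2879]
tcp_rot: [0.937, 0.349, -0.0, -0.0]
contact_force: [0.5, -0.2, -0.2]
opening: 0.352
finger_force: 0.0
```

drive_tool:
  moves:
    - [[0,0,-0.093],[0.058,-0.01,0],0.03]
    - [[0,0,-0.093],[0.058,-0.01,0],0.03]
    - [[0,0,-0.093],[0.057,-0.01,0],0.03]
    - [[0,0,-0.093],[0.056,-0.01,0],0.03]
    - [[0,0,-0.093],[0.055,-0.01,0],0.03]

```text
time: 1.35
eef_pos: [0.5516, -0.2328, 0.2876]
tcp_rot: [0.831, 0.556, -0.0, -0.0]
contact_force: [0.8, 0.1, -0.2]
opening: 0.351
finger_force: 0.0
```

```bash
cat >> h.py <<'E'
from scipy.spatial.transform import Rotation as Ro
Q=(.5269,-.0484,.061)
def loc(p,q=Q):
    c,s=np.cos(q[2]),np.sin(q[2]);d=np.array(p)[:2]-q[:2];return np.array([c*d[0]+s*d[1],-s*d[0]+c*d[1],p[2]])
def wor(l,q=Q):
    c,s=np.cos(q[2]),np.sin(q[2]);return np.array([q[0]+c*l[0]-s*l[1],q[1]+s*l[0]+c*l[1],l[2]])
def gap(ctrl,l,tilt=0.,cmd=None):
    "tool-frame turn and shift from the measured pose to box-local point l, handle-up tilt"
    s=ctrl.get_state();R=Ro.from_quat(s["tcp_rot"]);p=s["eef_pos"]
    z=Ro.from_euler("z",Q[2]);G=z*Ro.from_euler("x",tilt)*Ro.from_matrix(np.array([[0,1,0],[1,0,0],[0,0,-1.]]))
    print("t",s["time"],"local",loc(p).round(4),"F",s["contact_force"].round(1),"open",round(s["opening"],3),"q",s["qpos"].round(2))
    print("turn",(R.inv()*G).as_rotvec().round(4),"shift",R.inv().apply(wor(l)-p).round(4))
E
python3 -c "
from h import *;from plant import ctrl
gap(ctrl,[0,.08,.2]);s=ctrl.get_state();print(s['eef_pos'])"
```

```text
t 1.35 local [ 0.0135 -0.1855  0.2876] F [ 0.8  0.1 -0.2] open 0.351 q [-0.57  0.09  1.73  0.    1.32 -0.18]
turn [-0.0008 -0.0005 -0.4528] shift [ 0.2329 -0.1282  0.0878]
[ 0.5516429  -0.23276092  0.28764997]
```

drive_tool:
  moves:
    - [[0,0,-0.0906],[0.048,-0.0235,0.01],0.03]
    - [[0,0,-0.0906],[0.05,-0.019,0.015],0.03]
    - [[0,0,-0.0906],[0.051,-0.0145,0.02],0.03]
    - [[0,0,-0.0906],[0.052,-0.01,0.02],0.03]
    - [[0,0,-0.0906],[0.053,-0.005,0.02],0.03]

```text
time: 1.98
eef_pos: [0.534, 0.0326, 0.2024]
tcp_rot: [0.685, 0.728, -0.0, -0.0]
contact_force: [0.2, 0.5, -0.9]
opening: 0.349
finger_force: 0.0
```

```bash
python3 -c "
from h import *;from plant import ctrl
gap(ctrl,[0,.08,.109])"
```

```text
t 1.975 local [0.0121 0.0804 0.2024] F [ 0.2  0.5 -0.9] open 0.349 q [-0.13  0.02  1.96  0.    1.16 -0.19]
turn [-0.0003 -0.0001 -0.0002] shift [-0.0004 -0.012   0.0934]
```

drive_tool:
  moves:
    - [[0,0,0],[0,-0.006,0.04],0.03]
    - [[0,0,0],[0,-0.006,0.03],0.03]
    - [[0,0,0],[0,0,0.023],0.03]
    - [[0,0,0],[-0.012,0,0],0.03]
    - [[0,0,0],[-0.012,0,0],0.03]

```text
time: 2.6
eef_pos: [0.5248, 0.0052, 0.1112]
tcp_rot: [0.686, 0.727, 0.0, 0.001]
contact_force: [0.7, 0.6, 0.1]
opening: 0.351
finger_force: 0.0
```

drive_tool:
  moves:
    - [[0,0,0],[-0.012,0,0],0.03]
    - [[0,0,0],[-0.014,0,0],0.03]
    - [[0,0,0],[-0.018,0,0],0.03]
    - [[0,0,0],[-0.018,0,0],0.03]
    - [[0,0,0],[-0.018,0,0],0.03]

```text
time: 3.22
eef_pos: [0.529, -0.0751, 0.1105]
tcp_rot: [0.686, 0.727, 0.0, 0.0]
contact_force: [0.7, 2.3, 0.7]
opening: 0.349
finger_force: 1.0
```

```bash
python3 -c "
from h import *;from plant import ctrl
gap(ctrl,[0,-.093,.109])
import cv2
T=ctrl.read_camera('side')['image'][160:300,200:380,::-1];cv2.imwrite('pics/p.png',cv2.resize(T,None,fx=4,fy=4,interpolation=2))"
```

```text
t 3.225 local [ 0.0004 -0.0267  0.1105] F [0.7 2.3 0.7] open 0.349 q [-0.33  0.14  2.02  0.    0.98 -0.39]
turn [ 0.0005  0.0001 -0.0033] shift [-0.0663 -0.0002  0.0016]
```

View pics/p.png

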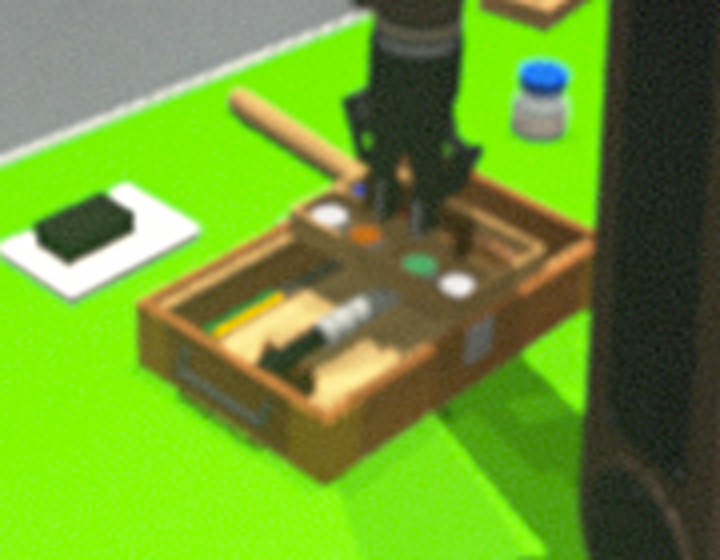

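The picture shows both fingers against the bar at about (400,215), the till moving cleanly, and a 2 N push. I'll continue and creep over the last stretch.

drive_tool:
  moves:
    - [[0,0,0],[-0.018,0,0],0.03]
    - [[0,0,0],[-0.018,0,0],0.03]
    - [[0,0,0],[-0.014,0,0],0.03]
    - [[0,0,0],[-0.006,0,0],0.03]
    - [[0,0,0],[-0.003,0,0],0.03]

```text
time: 3.9
eef_pos: [0.532, -0.1328, 0.1101]
tcp_rot: [0.686, 0.727, -0.0, -0.0]
contact_force: [-0.4, 1.8, 1.3]
opening: 0.351
finger_force: 0.8
```

drive_tool:
  moves:
    - [[0,0,0],[-0.002,0,0],0.03]
    - [[0,0,0],[-0.002,0,0],0.03]
    - [[0,0,0],[-0.001,0,0],0.03]
    - [[0,0,0],[-0.001,0,0],0.03]

```text
time: 4.4
eef_pos: [0.5323, -0.1383, 0.1101]
tcp_rot: [0.686, 0.727, -0.0, -0.0]
contact_force: [-0.7, 1.3, -1.7]
opening: 0.349
finger_force: 0.8
```

```bash
python3 -c "
from h import *;from plant import ctrl
gap(ctrl,[0,-.093,.109])"
```

```text
t 4.4 local [-1.000e-04 -9.010e-02  1.101e-01] F [-0.7  1.3 -1.7] open 0.349 q [-0.44  0.17  1.99 -0.    0.98 -0.5 ]
turn [-0.0006 -0.0003 -0.0027] shift [-0.0029  0.0001  0.0011]
```

drive_tool:
  moves:
    - [[0,0,0],[-0.001,0,0],0.03]
    - [[0,0,0],[-0.001,0,0],0.03]
    - [[0,0,0],[-0.001,0,0],0.03]
    - [[0,0,0],[0,0,0],0.03]

```text
time: 4.9
eef_pos: [0.5326, -0.1414, 0.1102]
tcp_rot: [0.686, 0.727, -0.0, -0.0]
contact_force: [-0.9, 2.8, -1.2]
opening: 0.35
finger_force: 1.1
```

drive_tool:
  moves:
    - [[0,0,0],[-0.001,0,0],0.03]
    - [[0,0,0],[-0.001,0,0],0.03]
    - [[0,0,0],[0,0,0],0.03]

```text
time: 5.28
eef_pos: [0.5325, -0.1415, 0.1102]
tcp_rot: [0.686, 0.727, 0.001, -0.002]
contact_force: [-1.0, 8.6, 1.7]
opening: 0.347
finger_force: 4.2
```

The till stopped at local y −0.0932 and the force rose to 8.6 N, so it is home. I'll back off, then move over the mandrel's balance point.

drive_tool:
  moves:
    - [[0,0,0],[0.012,0,0],0.03]
    - [[0,0,0],[0.03,0,-0.005],0.05]
    - [[0,0,0],[0.04,0,-0.005],0.05]
    - [[0,0,0],[0.038,0.002,0],0.05]
    - [[0,0,0],[0,0,0],0.05]

```text
time: 5.9
eef_pos: [0.5283, -0.0219, 0.121]
tcp_rot: [0.685, 0.729, 0.0, 0.001]
contact_force: [-1.4, 0.1, -0.3]
opening: 0.583
finger_force: 0.0
```

```bash
python3 -c "
from h import *;from plant import ctrl
gap(ctrl,[.002,.027,.029])
import cv2
for n in('top','side'):
    c=ctrl.read_camera(n);pickle.dump(c,open(n+'2.pkl','wb'))
    a=c['image'][...,::-1]
    if n=='top': A=cv2.resize(a[185:265,240:370],(650,400),interpolation=2)
    else: cv2.imwrite('pics/s2.png',cv2.resize(a[200:290,225:355],(780,540),interpolation=2))
cv2.imwrite('pics/t2.png',A)"
```

```text
t 5.9 local [0.003  0.0263 0.121 ] F [-1.4  0.1 -0.3] open 0.583 q [-0.23  0.11  2.03 -0.    1.   -0.29]
turn [0.0021 0.0014 0.0006] shift [ 0.0008 -0.0012  0.092 ]
```

View pics/s2.png

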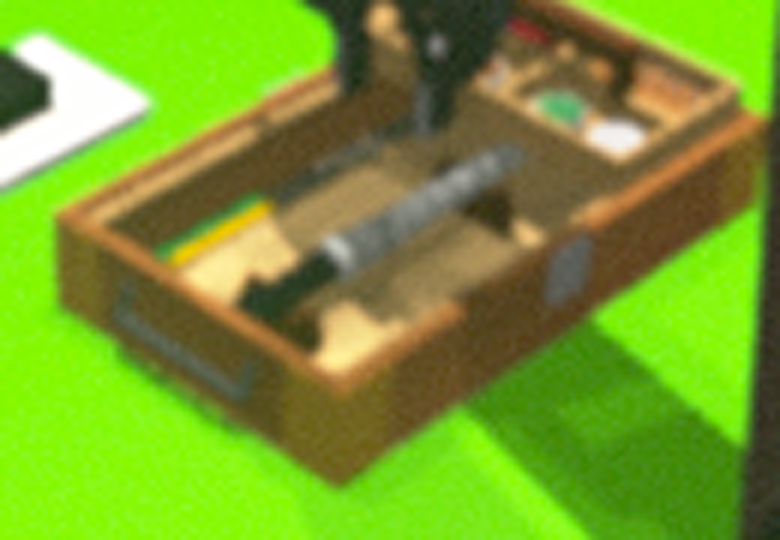

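The till is home, and the mandrel lies undisturbed on its rests, from the handle at (270,295) to the taper at (510,160). Next I descend and grip.

drive_tool:
  moves:
    - [[0,0,0],[0.001,-0.001,0.03],0.05]
    - [[0,0,0],[0,0,0.03],0.05]
    - [[0,0,0],[0,0,0.022],0.05]
    - [[0,0,0],[0,0,0.01],0.05]
    - [[0,0,0],[0,0,0],0.05]

```text
time: 6.62
eef_pos: [0.5267, -0.0234, 0.028]
tcp_rot: [0.687, 0.727, -0.0, -0.0]
contact_force: [0.1, -0.5, 0.8]
opening: 0.587
finger_force: 0.0
```

drive_tool:
  moves:
    - [[0,0,0],[0,0,0],0.034]
    - [[0,0,0],[0,0,0],0.028]
    - [[0,0,0],[0,0,0],0.024]
  grip_force: 20

```text
time: 7.0
eef_pos: [0.5273, -0.0227, 0.0291]
tcp_rot: [0.686, 0.727, 0.0, 0.001]
contact_force: [-0.1, 0.3, 0.9]
opening: 0.279
finger_force: 0.0
```

```bash
python3 -c "
from h import *;from plant import ctrl
gap(ctrl,[.002,.027,.029]);print(ctrl.get_state()['finger_force'])"
```

```text
t 7.0 local [0.002  0.0256 0.0291] F [-0.1  0.3  0.9] open 0.279 q [-0.24  0.26  2.06 -0.    0.82 -0.29]
turn [ 0.0014  0.0004 -0.0029] shift [0.0014 0.     0.0001]
0.0
```

drive_tool:
  moves:
    - [[0,0,0],[0,0,0],0.015]
    - [[0,0,0],[0,0,0],0.015]
    - [[0,0,0],[0,0,0],0.015]
    - [[0,0,0],[0,0,0],0.01]
  grip_force: 80

```text
time: 7.5
eef_pos: [0.5273, -0.0227, 0.0292]
tcp_rot: [0.686, 0.727, 0.0, 0.0]
contact_force: [-1.5, 0.7, 5.9]
opening: 0.234
finger_force: 78.1
```

```bash
python3 -c "
from h import *;from plant import ctrl
gap(ctrl,[.002,.027,.029])
# clearance table for lift rows: grip y,z, tilt (grip at 174 from tip)
g0=np.array([.0256,.029]);a=np.array([.0,.0,.0])
th=0;g=np.array([.0265,.0301])
def clr(g,th):
    u=np.array([np.cos(th),np.sin(th)]);tip=g-.174*u;end=g+.126*u
    def at(y):
        d=(y-tip[0])/u[0];r=.0055+.007*min(max(d,0),.215)/.215
        return tip[1]+d*u[1],r/u[0],0<=d<=.3
    z,r,i=at(-.055);z2,r2,i2=at(-.047);z3,r3,i3=at(.17)
    print(round(np.degrees(th),1),'tip',tip.round(4),'end',end.round(4),'till',round(.058-z-r,4) if i else 'free','rest bottom',round(z2-r2,4),'wall',round(z3-r3-.064,4) if i3 else 'n/a')
clr(g,th)
for k in range(6):
    th+=.0475;g=g+[0*.001,.0055];clr(g,th)
for k in range(6):
    g=g+.025*np.array([np.cos(th),np.sin(th)]);clr(g,th)
"
```

```text
t 7.5 local [0.002  0.0256 0.0292] F [-1.5  0.7  5.9] open 0.234 q [-0.24  0.26  2.06 -0.    0.82 -0.29]
turn [ 0.0008  0.0003 -0.0027] shift [0.0014 0.     0.0002]
0.0 tip [-0.1475  0.0301] end [0.1525 0.0301] till 0.0194 rest bottom 0.0213 wall n/a
2.7 tip [-0.1473  0.0273] end [0.1524 0.0416] till 0.0178 rest bottom 0.0233 wall n/a
5.4 tip [-0.1467  0.0246] end [0.1519 0.0531] till 0.0161 rest bottom 0.0253 wall n/a
8.2 tip [-0.1457  0.0219] end [0.1512 0.0645] till 0.0145 rest bottom 0.0272 wall n/a
10.9 tip [-0.1444  0.0192] end [0.1502 0.0759] till 0.013 rest bottom 0.0291 wall n/a
13.6 tip [-0.1426  0.0167] end [0.149  0.0872] till 0.0114 rest bottom 0.0309 wall n/a
16.3 tip [-0.1405  0.0142] end [0.1474 0.0985] till 0.01 rest bottom 0.0325 wall n/a
16.3 tip [-0.1165  0.0212] end [0.1714 0.1056] till 0.0109 rest bottom 0.0334 wall 0.0281
16.3 tip [-0.0925  0.0282] end [0.1954 0.1126] till 0.0117 rest bottom 0.0342 wall 0.0281
16.3 tip [-0.0685  0.0353] end [0.2194 0.1196] till 0.0126 rest bottom 0.0351 wall 0.0281
16.3 tip [-0.0445  0.0423] end [0.2434 0.1266] till free rest bottom 0.0358 wall 0.0281
16.3 tip [-0.0205  0.0493] end [0.2674 0.1337] till free rest bottom 0.0358 wall 0.0287
16.3 tip [0.0035 0.0564] end [0.2914 0.1407] till free rest bottom 0.0358 wall 0.0295
```

The grip is firm at 20 mm opening and 78 N. Now I tilt the handle end up in small steps while lifting.

drive_tool:
  moves:
    - [[0,0.02,0],[0,0,-0.003],0.01]
    - [[0,0.04,0],[0.0003,0,-0.0045],0.01]
    - [[0,0.045,0],[0.0005,0,-0.0055],0.01]
    - [[0,0.045,0],[0.0008,0,-0.0055],0.01]
    - [[0,0,0],[0,0,0],0.01]

```text
time: 8.12
eef_pos: [0.5264, -0.0226, 0.0464]
tcp_rot: [0.685, 0.725, 0.051, -0.055]
contact_force: [0.3, -0.3, -1.9]
opening: 0.234
finger_force: 78.2
```

```bash
python3 -c "
from h import *;from plant import ctrl
gap(ctrl,[.002,.0256,.062],.285)
import cv2
a=ctrl.read_camera('side')['image'][...,::-1]
cv2.imwrite('pics/s3.png',cv2.resize(a[200:290,225:355],(780,540),interpolation=2))"
```

```text
t 8.125 local [0.0011 0.0258 0.0464] F [ 0.3 -0.3 -1.9] open 0.234 q [-0.3   0.24  2.05  0.18  0.91 -0.47]
turn [ 0.0004  0.135  -0.0041] shift [ 0.0021  0.0009 -0.0154]
```

View pics/s3.png

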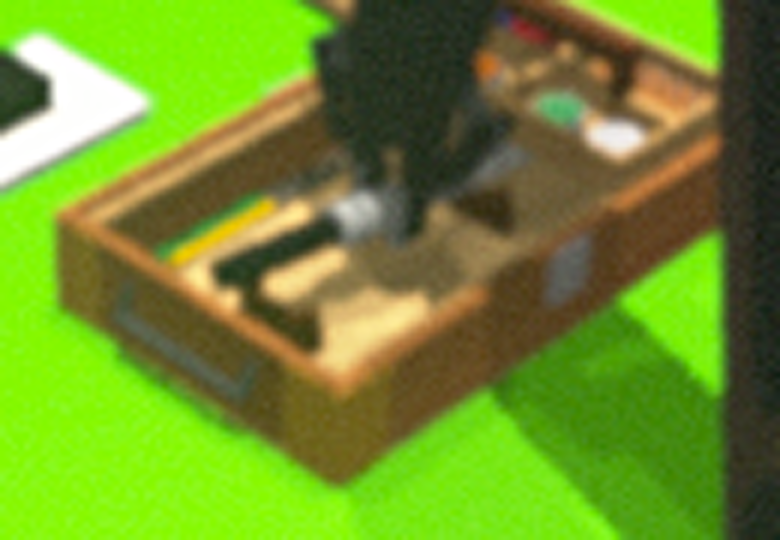

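The handle end is raised, now around (225,270), and the reading is the weight only, so nothing is touching. I'll finish the tilt, then draw out along the mandrel's axis.

drive_tool:
  moves:
    - [[0,0.045,0],[0.0011,0,-0.0054],0.01]
    - [[0,0.045,0],[0.0014,0,-0.0054],0.01]
    - [[0,0.045,0],[0.0014,0,-0.005],0.01]
    - [[0,0,0],[0,0,0],0.01]

```text
time: 8.68
eef_pos: [0.5265, -0.0216, 0.0627]
tcp_rot: [0.68, 0.72, 0.097, -0.103]
contact_force: [0.7, -0.2, -2.5]
opening: 0.233
finger_force: 78.3
```

```bash
python3 -c "
from h import *;from plant import ctrl
gap(ctrl,[.002,.0256,.062],.285)
import cv2
c=ctrl.read_camera('side');a=c['image'][...,::-1]
th=.285
for n,d in(('end',.126),('tip',-.174)): print(n,((proj(c,wor([.002,.026+d*np.cos(th),.062+d*np.sin(th)]))-[225,200]+.42)*6).round())
cv2.imwrite('pics/s4.png',cv2.resize(a[200:290,225:355],(780,540),interpolation=2))"
```

```text
t 8.675 local [0.0013 0.0268 0.0627] F [ 0.7 -0.2 -2.5] open 0.233 q [-0.35  0.24  2.04  0.31  1.01 -0.59]
turn [ 0.0006  0.0009 -0.0035] shift [-0.0014  0.0007  0.0004]
end [231. 219.]
tip [577. 135.]
```

View pics/s4.png

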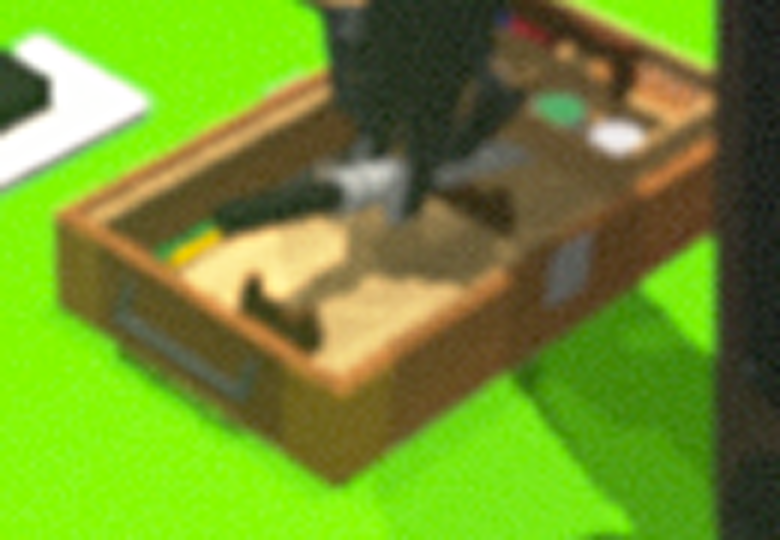

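The end is seen at about (222,220) against a predicted (231,219), so it is well above the end wall. Next is the draw along the axis (+x of the tool).

drive_tool:
  moves:
    - [[0,0,0],[0.008,0,0],0.01]
    - [[0,0,0],[0.012,0,0],0.01]
    - [[0,0,0],[0.015,0,0],0.01]
    - [[0,0,0],[0.015,0,0],0.01]
    - [[0,0,0],[0.015,0,0],0.01]

```text
time: 9.35
eef_pos: [0.523, 0.0423, 0.0819]
tcp_rot: [0.679, 0.72, 0.098, -0.103]
contact_force: [0.9, 0.4, -1.3]
opening: 0.233
finger_force: 78.3
```

drive_tool:
  moves:
    - [[0,0,0],[0.015,0,0],0.01]
    - [[0,0,0],[0.015,0,0],0.01]
    - [[0,0,0],[0.015,0,0],0.01]
    - [[0,0,0],[0.015,0,0],0.01]
    - [[0,0,0],[0.01,0,0],0.01]

```text
time: 9.98
eef_pos: [0.5191, 0.109, 0.1014]
tcp_rot: [0.679, 0.72, 0.097, -0.103]
contact_force: [-0.2, -0.6, -2.8]
opening: 0.232
finger_force: 78.3
```

```bash
python3 -c "
from h import *;from plant import ctrl
gap(ctrl,[.002,.16,.26],0)"
```

```text
t 9.975 local [0.0018 0.1576 0.1014] F [-0.2 -0.6 -2.8] open 0.232 q [-0.11  0.15  2.05  0.33  1.01 -0.36]
turn [ 0.0005 -0.285  -0.0024] shift [ 0.0469  0.0002 -0.1515]
```

The tip is now clear of the till by about 46 mm. I'll lift straight up, then level.

drive_tool:
  moves:
    - [[0,0,0],[0.0056,0,-0.0192],0.01]
    - [[0,0,0],[0.0112,0,-0.0384],0.01]
    - [[0,0,0],[0.0112,0,-0.0384],0.01]
    - [[0,0,0],[0.0112,0,-0.0384],0.01]
    - [[0,0,0],[0.0112,0,-0.0384],0.01]

```text
time: 10.6
eef_pos: [0.5189, 0.108, 0.2823]
tcp_rot: [0.679, 0.72, 0.097, -0.103]
contact_force: [-0.4, 0.2, -3.0]
opening: 0.231
finger_force: 78.6
```

drive_tool:
  moves:
    - [[0,-0.07,0],[0.003,0,-0.01],0.01]
    - [[0,-0.07,0],[0,0,-0.005],0.01]
    - [[0,-0.075,0],[0,0,0],0.01]
    - [[0,-0.07,0],[0,0,0],0.01]
    - [[0,0,0],[0,0,0],0.01]

```text
time: 11.22
eef_pos: [0.5189, 0.1079, 0.2963]
tcp_rot: [0.686, 0.728, 0.0, -0.001]
contact_force: [1.3, -0.6, -2.4]
opening: 0.234
finger_force: 78.5
```

drive_tool:
  moves:
    - [[0,0,0],[0,0,0],0.01]
    - [[0,0,0],[0,0,0],0.01]
    - [[0,0,0],[0,0,0],0.01]
    - [[0,0,0],[0,0,0],0.01]

```text
time: 11.72
eef_pos: [0.5193, 0.1066, 0.2964]
tcp_rot: [0.686, 0.727, 0.0, -0.0]
contact_force: [-0.5, -0.6, -2.3]
opening: 0.232
finger_force: 78.5
```

```bash
python3 -c "
from h import *;from plant import ctrl
gap(ctrl,[.002,.16,.26],0)
import cv2
a=ctrl.read_camera('side')['image'][...,::-1]
cv2.imwrite('pics/s5.png',cv2.resize(a[140:300,180:380],(750,600),interpolation=2))
a=ctrl.read_camera('top')['image'][...,::-1]
cv2.imwrite('pics/t5.png',a)"
```

```text
t 11.725 local [0.0019 0.1552 0.2964] F [-0.5 -0.6 -2.3] open 0.232 q [ 0.01 -0.07  1.88  0.    1.34 -0.05]
turn [-0.0001 -0.0002 -0.0035] shift [0.0048 0.0001 0.0364]
```

View pics/s5.png

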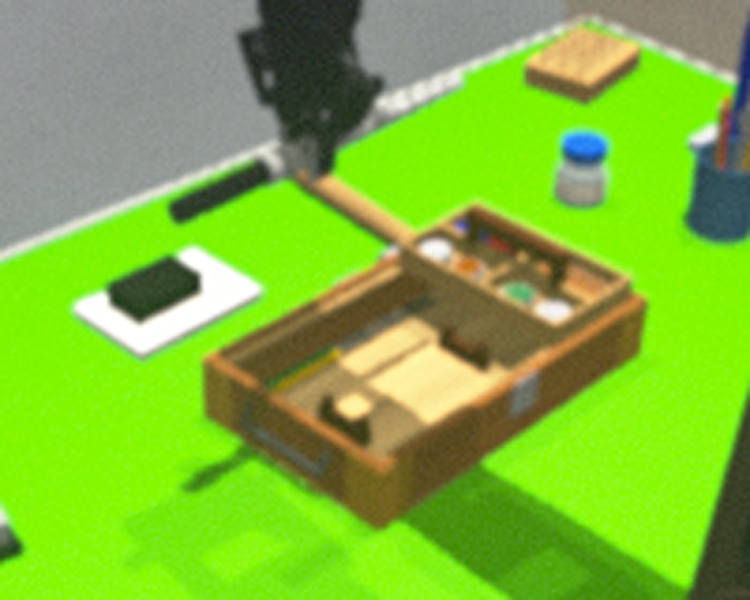

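View pics/t5.png

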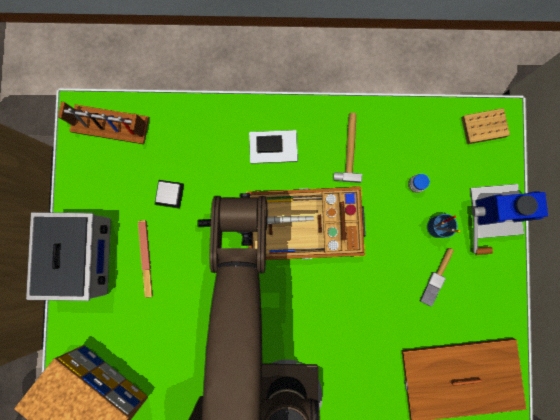

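The mandrel is held level at z≈0.296, with its end at (175,210) and tip at (460,80) in the side view. The till is home at the −y end wall, top view (345,220), and nothing else has moved.

```bash
python3 -c "
from plant import ctrl
print(ctrl.sign_off())"
```

```text
the job is handed in; nothing more can be done
None
```

The till is home against the end away from the handle, and the mandrel was drawn out slantwise without touching the box. It is held level and at rest about 0.23 m above the box's top edge, nothing else on the bench was moved, and the job was handed in at about 12 s of the 51 s allowed.

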